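Feed a filter cassette under the guard with the push stick

ROBOT

A 6-joint arm with a two-finger parallel gripper is mounted at the origin on the work surface. World frame = base frame: x ahead of the robot, y to its left, z up, the work surface at z = 0. Lengths are in m, angles in rad, forces in N, time in s.
With the tool pointing down it reaches from about 0.35 to 0.975 m from the base axis. Payload 4.9 kg.
Tool frame: the origin (TCP) lies at the very end of the fingers, on their centre line; the grasp point (between the pads) lies 19 mm behind it (manip.hold_point_z is the distance from the TCP to the grasp point, in m); z points along the fingers, y is the direction in which the jaws open and shut (so a half turn about z gives the same grasp; the last joint's range is limited). The gripper opens to 85 mm and grips with 20 to 120 N. Pads are 22 mm wide; open, the fingers measure 114 mm over their backs; the gripper's body (76 mm by 85 mm) begins 54 mm behind the grasp point. The pads swing forward as they close: fully open they stand 13 mm farther back than shut.
Start: joints at [-1.364, 0.053, 1.613, -0, 1.476, -0.119], TCP at [0.2, -0.592, 0.231] pointing down, gripper open.
Joint ranges: [-3.01, 3.01], [-1.01, 2.22], [0.06, 2.58], [-1.02, 4.17], [0.09, 2.62], [-3.14, 3.14]. Speed limits (rad/s): [2.57, 2.57, 3.14, 3.14, 3.14, 3.14].

INTERFACE

Orientations are given as a unit quaternion [w, x, y, z].
In Python, from plant import manip gives the robot as it stands. The module is installed in compiled form; this text tells all that it offers.
- The arm moves only by the shell command python3 -m creep 'ROWS'. ROWS is JSON, a list of rows, each a list of 7 numbers: the turn, a rotation vector about the tool's x, y, z in degrees, then the shift along the tool's x, y, z in m, then the opening, from 0 (shut) to 1 (fully open). In form: [[ax, ay, az, tx, ty, tz, jaw], ...]. A call has 1 to 20 rows; each row shifts and turns the commanded pose from where the row before left it, along the tool's axes as they then stand; what a row does not reach is not made up. A row lasts 1/12 s, in which the tool goes at most 41.7 mm and 7.16 degrees, less where a joint would pass 70% of its speed; a pose out of reach is approached as far as the arm can. A call is refused whole if a number of a shift passes 0.0417 or a number of a turn 7.16, either way. A call with a gripper value outside its range is refused whole. The fingers move at their own pace and stop on an object; the grip force is fixed at half the most. Time passes only in rows, so rows that do not move let the fingers close. It gives the time, the measured TCP pose, the force and the opening at its end, in the units of the state.
- manip.state(): the state, without advancing time (a new reading comes with each control period).
- manip.grab_frame(name): name is "side" or "top"; returns the picture (400x640x3 uint8, blue, green, red); there is no depth.
- manip.get_calibration(name): a dict with "fx", "fy", "cx", "cy" (pixels), "dist" ([k1, k2, p1, p2, k3] as OpenCV has them; the pictures are not rectified), "xyz" and "attitude" of the camera in the world. Camera axes: x right, y down, z forward; pixel columns grow to the right and rows downward; lengths in m; the calibration is good to about 2 mm. A picture is of the moment at which its call begins. get_calibration takes no time and is no camera call.
- manip.job_done(): hands the job in, once; it reports no verdict.
Trained networks look in the newest picture that a camera, given by its name, has taken for a name from the list of things; names that differ only in an ending like _2 or _b are one class to them, and where a whole thing is asked for, a point or a joint stands for the part that bears it (a point fixed in the world has none). Each returns a list of dicts, best first, with "confidence" (0 to 1); they miss things now and then, are a little off and sometimes report something else, mostly with a low value. They report only what shows in the picture. A call takes as long as a camera call. They do not tell look-alikes from the thing itself.
- manip.cut_out(target, camera): "pixels" (400x640 bool, what is visible of it) and "rect" ([left, top, right, bottom] in pixels, round what is visible of it).
The state is a dict: "time": time; "joint_pos": joint angles; "joint_vel": joint speeds; "joint_efforts": joint torques, N m; "tool_pos": TCP position; "tool_rot": TCP orientation; "contact_force": force on the tool from outside, world axes, zero at the start; "ft_torque": the same for the moment, N m; "gripper_width": opening from 0.0 (shut) to 1.0 (fully open).
Only numpy, scipy, OpenCV 4.12 (cv2) and the standard library are available. Lean on these libraries where they do the work, as an engineer would, in place of code of your own. Each camera call takes 0.05 s, during which the arm holds its last target.

TASK

Take the white push stick and with it alone, fingers off the cassette, push the aluminium cassette in the feeder's trough through the low opening under the blue guard, past the brass pawl and on against the sprung seal to its hard stop. Press there for half a second with about 16 N at the stick to bed the seal (20 N on the cassette damages it), so that the pawl drops behind the cassette and keeps it in. Then draw the stick out low, lay it flat on the bench clear of the feeder, and leave the spare cassette and everything else alone.

Things in the scene. Friction and masses are not known exactly. Their poses are not given: they have to be found in the camera images.
- feeder: Fixed aluminium base plate 400 x 100 x 12 mm, varying place and yaw. Origin on the bench under the middle of the guard opening; x = feed direction (into the guard), z up. The plate runs x = -160 to +240 mm; its top is the feed floor, 12 mm above the bench. From x = 178 mm on stands a blue carousel disc 171 mm high. The plunger and pawl inside sit at a depth that differs each time and is not measured.
- trough (a point): Outer end of the open trough, on the feed floor in its middle (feeder x = -160 mm; the point's axes are the feeder's). The trough runs from here 160 mm along x to the guard opening. It is 47 mm wide between two fences 12 mm thick that rise 10 mm above the feed floor; open above and at this end.
- opening (a point): Middle of the guard opening, on the feed floor (feeder x = 0; axes as the feeder). Guard: clear blue tunnel 150 mm long (x), 47 mm wide, 26 mm high above the feed floor; roof top 44 mm above the bench; an upright blue panel 5 mm thick, 110 mm wide on its trough side reaches 68 mm above the bench.
- cassette: Aluminium cassette, a flat block 60 mm long (x, along the feed) x 44 mm wide (y) x 20 mm high with a round white filter disc on top, 90 to 180 g. It lies loose in the trough, its centre 70 to 115 mm before the opening. Origin at the centre of its underside. When it is home, the pawl stands behind its rear edge.
- stick: White push stick, 80 to 160 g: flat sole 185 x 28 x 8 mm with an upright handle block 60 long x 16 wide x 60 mm high (top 68 mm above the underside). Origin on the underside below the handle's centre; x points to the square pushing tip 140 mm ahead; the other end is 45 mm behind. Lies on the bench, handle up. Grip the handle across its 16 mm; slide the sole within 4 mm of the feed floor to pass under the pawl.
- pawl (a joint): Height (m) of the sprung brass pawl in the guard roof: 0 = down (free, or dropped behind the cassette), 13 mm above the feed floor; 0.007 = riding on the cassette. Its holding face is 37 to 53 mm inside the opening; its sloped front needs 2 to 8 N. 54 mm past that face is a rubber plunger, spring 2 N rising to 4.5 N over 6 mm, where the pawl drops, plus friction 2 to 5 N; 2.5 mm on: hard stop.
- spare: A spare cassette just like the other, lying on the bench away from the feeder; leave it alone.
- reagent: Amber glass jar, 60 mm across, 70 mm high, a bystander; origin under its centre.
- beaker: Glass beaker, 70 mm across, 65 mm high, a bystander; origin under its centre.
- driver: Screwdriver lying beyond the feeder, a bystander; origin at its middle.
- collar: Steel collar 50 mm across, 14 mm high, a bystander; origin under its centre.
- cup: Small white ceramic cup, 32 mm across, 22 mm high, a bystander; origin under its centre.
- weight: Brass weight 34 mm across, 30 mm high, a bystander; origin under its centre.
Mind the look-alikes: they are no part of the job. Of the things that look like the stick, take the one that is farthest to the robot's left at the start.

How it is judged:
On the way, in this order (a step that is already met when the one before it is completed fails the run):
1. the cassette goes under the guard, pushed by the stick (x of cassette in the frame of feeder above -0.02 m and contact force between stick and cassette above 0.2 N), for 0.02 s.
2. the cassette is pressed home with the stick: more than 10 N, pawl dropped (value of joint pawl below 0.002 m and x of cassette in the frame of feeder between 0.055 and 0.095 m and contact force between stick and cassette above 10 N), for 0.2 s.
At the end, for the whole second after the job is handed in: The cassette is at rest in the feeder with its centre 55 to 95 mm inside the opening and the pawl is down behind it (within 2 mm); the push stick lies flat on the bench (underside within 6 mm of it, tilt under 0.1 rad), at rest, not touching the feeder (value of joint pawl below 0.002 m and x of cassette in the frame of feeder between 0.055 and 0.095 m and linear speed of each of cassette, stick below 0.01 m/s and height (world z) of stick below 0.006 m and angle between stick's own z axis and vertical below 0.1 rad and contact force between stick and feeder below 0.05 N).
It fails at once if the stick pushes the cassette with more than 22 N (contact force between stick and cassette above 22 N).
It fails at once if the robot itself touches the cassette (contact force between any of the fingers, the arm and cassette above 0.5 N).
It fails at once if a bystander is moved more than 30 mm (distance of any of spare, reagent, beaker, driver, collar, cup, weight from where it was at the start of the episode above 0.03 m).
It also fails if it takes over 72 s, if anything falls off the work surface, if the arm or the gripper's body presses on something with over 40 N, if the wrist force passes 120 N, or if a joint passes its speed limit or range.

## Working session

There is one attempt and no reset: what is moved stays moved. The work goes in short steps, Python scripts to look and compute and a shell command to move; the robot and the scene stay as the last step left them, time stands still between calls to the robot, and variables do not carry over. Pictures are saved under pics/ and viewed, and the job is handed in when it is done.

```bash
ls; mkdir -p pics
python3 - <<'E'
from plant import manip
import cv2
for n in ("side","top"):
    im=manip.grab_frame(n); cv2.imwrite(f"pics/{n}0.png",im)
    print(n,manip.get_calibration(n))
print(manip.state(), manip.hold_point_z)
E
```

```text
pics
side {'fx': 426.5027354141402, 'fy': 426.5027354141402, 'cx': 318.63658610581217, 'cy': 199.25758835863923, 'dist': array([-0.06088664,  0.        ,  0.        ,  0.        ,  0.        ]), 'xyz': array([-0.0950496 ,  0.5211208 ,  0.71182101]), 'attitude': array([ 0.18995459, -0.36579478,  0.81273415, -0.41179442])}
top {'fx': 382.394262676235, 'fy': 382.394262676235, 'cx': 318.440660550791, 'cy': 200.8818359324273, 'dist': array([-0.06567084,  0.        ,  0.        ,  0.        ,  0.        ]), 'xyz': array([ 0.29953043, -0.08530239,  1.17500645]), 'attitude': array([-0.08370224,  0.73297112, -0.67019406,  0.08116152])}
{'time': 0.1, 'joint_pos': array([-1.36400256e+00,  5.32912823e-02,  1.61418523e+00,  6.11336383e-06,
        1.47600969e+00, -1.18974475e-01]), 'joint_vel': array([ 0.00033041, -0.00158446, -0.00212795,  0.00032735, -0.00118059,
       -0.00086831]), 'joint_efforts': array([ 6.28771741e-04, -3.94904137e+01, -3.71362031e+01, -4.18770128e-05,
        3.90852729e-03,  2.51693655e-05]), 'tool_pos': array([ 0.19992052, -0.59155253,  0.23016865]), 'tool_rot': array([-9.45995404e-04,  9.86763290e-01,  1.62164462e-01, -3.85194189e-05]), 'contact_force': array([ 0.26986406, -0.58522336, -0.33917682]), 'ft_torque': array([ 0.01215968, -0.02768963,  0.01069626]), 'gripper_width': 0.9976991511490544} 0.0187
```

View pics/side0.png

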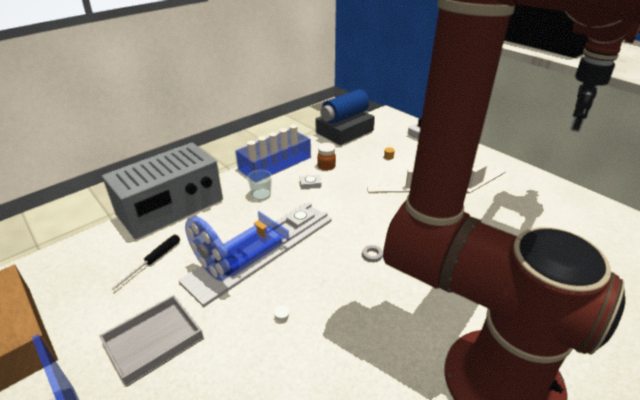

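View pics/top0.png

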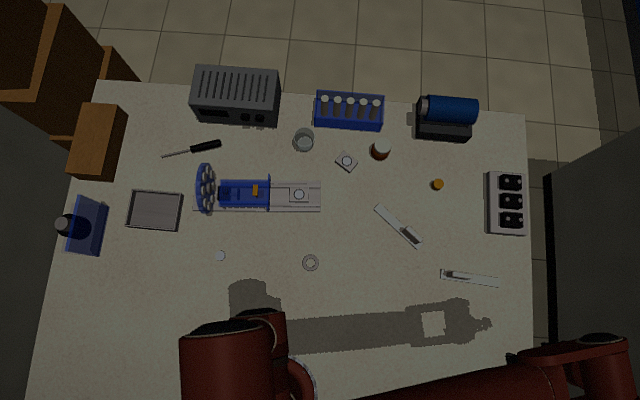

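The top view shows the feeder at about (255,193), with its feed direction pointing image left, and the cassette at (298,194). There are two sticks, at (398,226) and (470,278). Image left is the robot's left, so I take the one at (398,226).

```bash
cat > h.py <<'E'
import numpy as np, cv2
from scipy.spatial.transform import Rotation as R
from plant import manip
def cam(n):
    c=manip.get_calibration(n); K=np.array([[c['fx'],0,c['cx']],[0,c['fy'],c['cy']],[0,0,1]])
    q=c['attitude']; Rm=R.from_quat([q[1],q[2],q[3],q[0]]).as_matrix()
    return K,np.array(c['dist']),Rm,np.array(c['xyz'])
def back(n,uv,z):
    K,d,Rm,t=cam(n); uv=np.array(uv,float).reshape(-1,1,2)
    p=cv2.undistortPoints(uv,K,d).reshape(-1,2); r=np.c_[p,np.ones(len(p))]@Rm.T
    return t+r*((z-t[2])/r[:,2])[:,None]
def proj(n,P):
    K,d,Rm,t=cam(n); P=np.array(P,float).reshape(-1,3)
    rv,_=cv2.Rodrigues(Rm.T); return cv2.projectPoints(P,rv,-Rm.T@t,K,d)[0].reshape(-1,2)
def tool():
    s=manip.state(); q=s['tool_rot']; return s['tool_pos'],R.from_quat([q[1],q[2],q[3],q[0]]).as_matrix(),s
E
python3 - <<'E'
from h import *
import pickle
out={}
for cn in ("top","side"):
    im=manip.grab_frame(cn)
    for n in ("stick","feeder","cassette"):
        for r in manip.cut_out(n,cn):
            rect=r['rect']; m=r['pixels'].astype(np.uint8)
            box=cv2.minAreaRect(cv2.findNonZero(m))
            print(cn,n,round(r['confidence'],2),rect,m.sum(),[np.round(b,1) for b in box])
            out.setdefault((cn,n),[]).append(r)
pickle.dump(out,open('d.pkl','wb'))
im=manip.grab_frame("top")
im=np.clip(im.astype(float)*1.6,0,255).astype(np.uint8)
cv2.imwrite("pics/z1.png",cv2.resize(im[150:260,180:440],None,fx=3,fy=3,interpolation=cv2.INTER_CUBIC))
im=manip.grab_frame("side")
cv2.imwrite("pics/z2.png",cv2.resize(im[150:310,170:370],None,fx=3.7,fy=3.7,interpolation=cv2.INTER_CUBIC))
E
```

```text
top stick 0.97 [371.7, 203.3, 421.9, 250.4] 631 [array([398.8, 224.1]), array([59.6, 13.2]), np.float64(41.4)]
top stick 0.74 [436.0, 269.4, 499.7, 287.2] 578 [array([470.4, 277.9]), array([61. , 10.1]), np.float64(8.7)]
top feeder 0.94 [195.3, 173.1, 321.7, 213.8] 3062 [array([256.7, 192. ]), array([127.2,  38.4]), np.float64(1.0)]
top feeder 0.66 [291.0, 189.4, 307.3, 203.0] 291 [array([298.5, 193.5]), array([15., 19.]), np.float64(90.0)]
top feeder 0.24 [334.9, 153.9, 357.2, 172.4] 291 [array([345.8, 161.3]), array([19.6, 15.2]), np.float64(36.9)]
top cassette 0.81 [288.0, 188.9, 307.4, 201.1] 310 [array([298. , 193.5]), array([15., 20.]), np.float64(90.0)]
side stick 0.98 [366.3, 171.4, 414.9, 195.7] 352 [array([392.1, 186.6]), array([20.3, 49.5]), np.float64(67.5)]
side stick 0.8 [467.8, 163.8, 506.9, 192.4] 543 [array([482.4, 174.2]), array([19.9, 42.7]), np.float64(60.5)]
side feeder 0.92 [180.1, 201.3, 329.6, 306.6] 4743 [array([251. , 245.8]), array([ 49.7, 162.6]), np.float64(55.8)]
side cassette 0.8 [287.7, 207.3, 315.3, 228.8] 393 [array([299.6, 217.1]), array([16.6, 27.7]), np.float64(58.0)]
```

View pics/z1.png

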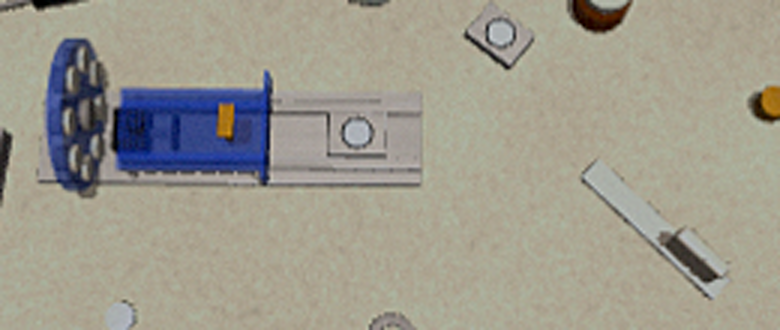

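View pics/z2.png

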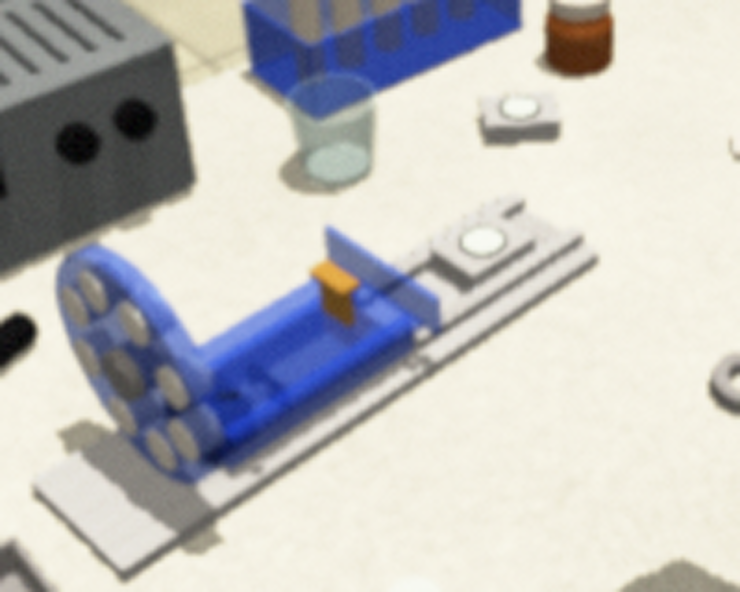

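```bash
cat > fit.py <<'E'
from h import *
from scipy.optimize import least_squares
def W(pose,P):
    x,y,a=pose; c,s=np.cos(a),np.sin(a); P=np.array(P,float)
    return np.c_[x+c*P[:,0]-s*P[:,1], y+s*P[:,0]+c*P[:,1], P[:,2]]
def fit(obs,p0,f=None):
    def res(p):
        return np.concatenate([(proj(c,W(p[:3],[P]))-np.array(uv)).ravel() for c,P,uv in obs])
    r=least_squares(res,p0,loss='soft_l1'); return r.x,res(r.x).reshape(-1,2)
def T(u,v,sc=3,o=(180,150)): return ((u+.5)/sc-.5+o[0],(v+.5)/sc-.5+o[1])
def S(u,v): return T(u,v,3.7,(170,150))
E
python3 - <<'E'
from fit import *
z=.012
o=[("top",(-.16,-.05,z),T(421,93)),("top",(-.16,.05,z),T(421,184)),("top",(.24,.05,z),T(38,181)),
("side",(.24,.05,z),S(125,571)),("side",(.24,-.05,z),S(36,489)),("side",(-.16,.05,z),S(597,253))]
p,r=fit(o,[.3,.1,1.57]); print("feeder",p,np.round(r,1).tolist())
for cn in("top","side"):
    q,r=fit([x for x in o if x[0]==cn],p); print(cn,q,np.round(r,1).tolist())
z=.008
o=[("top",(.14,-.014,z),T(597,158)),("top",(.14,.014,z),T(582,177)),("top",(-.045,.014,z),T(713,299)),("top",(-.045,-.014,z),T(731,279))]
q,r=fit(o,[.3,-.3,2.3]); print("stick",q,np.round(r,1).tolist())
# cassette disc centre z=.032ish
for cn,uv in(("top",T(357,132)),("side",S(484,242))):
    w=back(cn,[uv],.033)[0]; c,s=np.cos(p[2]),np.sin(p[2]); d=w[:2]-p[:2]; print(cn,w,"feeder frame",c*d[0]+s*d[1],-s*d[0]+c*d[1])
tp,Rt,s=tool(); print(tp,Rt)
import pickle;d=pickle.load(open('d.pkl','rb'))
for n in("spare","reagent","beaker","collar","cup","weight","driver"):
    for r in manip.cut_out(n,"top")[:1]:
        b=r['rect'];print(n,r['confidence'],back("top",[((b[0]+b[2])/2,(b[1]+b[3])/2)],.02)[0].round(3))
E
```

```text
feeder [0.57967029 0.0853898  1.66070653] [[0.6, -0.5], [0.7, 0.0], [0.2, 0.9], [-0.2, 1.3], [-1.7, -0.9], [0.4, 0.2]]
top [0.58026833 0.08694453 1.65178511] [[0.3, -0.3], [0.0, 0.2], [-0.3, 0.0]]
side [0.5805722  0.08422364 1.66638693] [[0.6, 1.0], [-1.2, -1.0], [0.3, -0.3]]
stick [ 0.49097769 -0.35864501  0.89364192] [[0.2, -0.1], [-0.7, -0.2], [0.2, 0.1], [0.1, 0.2]]
top [ 0.58819108 -0.0062217   0.033     ] feeder frame -0.0920065370913589 -0.00026065700305029013
side [ 0.58782665 -0.01004558  0.033     ] feeder frame -0.09578224606405715 0.0004456492482938588
[ 0.20000835 -0.59211127  0.23130639] [[ 9.47401715e-01  3.20046856e-01 -3.19759525e-05]
 [ 3.20046856e-01 -9.47401715e-01 -1.03592810e-05]
 [-3.36095275e-05 -4.19402525e-07 -9.99999999e-01]]
spare 0.65 [ 0.711 -0.15   0.02 ]
reagent 0.61 [ 0.761 -0.255  0.02 ]
beaker 0.9 [ 0.771 -0.012  0.02 ]
collar 0.71 [ 0.388 -0.059  0.02 ]
weight 0.63 [ 0.654 -0.435  0.02 ]
driver 0.59 [0.723 0.319 0.02 ]
```

Feeder pose is about (0.580, 0.086) with yaw 94.8°, and the stick is at (0.491, -0.359) with yaw 51.2°. I'll turn the tool +32.5° and go above the handle.

```bash
python3 -m creep '[[0,0,-6.5,0,0,0,1],[0,0,-6.5,0,0,0,1],[0,0,-6.5,0,0,0,1],[0,0,-6.5,0,0,0,1],[0,0,-6.5,0,0,0,1],[0,0,0,0.036,0.008,0.008,1],[0,0,0,0.036,0.008,0.008,1],[0,0,0,0.036,0.008,0.008,1],[0,0,0,0.036,0.008,0.008,1],[0,0,0,0.036,0.008,0.008,1],[0,0,0,0.036,0.008,0.008,1],[0,0,0,0.036,0.008,0.008,1],[0,0,0,0.036,0.008,0.008,1],[0,0,0,0.036,0.008,0.008,1],[0,0,0,0.036,0.008,0.008,1],[0,0,0,0,0,0,1],[0,0,0,0,0,0,1]]'
cat > see.py <<'E'
import sys
from fit import *
t=sys.argv[1]
im=manip.grab_frame("top"); im2=np.clip(im*1.6,0,255).astype(np.uint8)
x0,y0,w,h,s=map(float,sys.argv[2].split(','))
x0,y0,w,h=map(int,(x0,y0,w,h))
cv2.imwrite(f"pics/{t}t.png",cv2.resize(im2[y0:y0+h,x0:x0+w],None,fx=s,fy=s,interpolation=cv2.INTER_CUBIC))
im=manip.grab_frame("side")
x0,y0,w,h,s=map(float,sys.argv[3].split(','))
x0,y0,w,h=map(int,(x0,y0,w,h))
cv2.imwrite(f"pics/{t}s.png",cv2.resize(im[y0:y0+h,x0:x0+w],None,fx=s,fy=s,interpolation=cv2.INTER_CUBIC))
p,Rt,st=tool(); print(p,np.degrees(np.arctan2(Rt[1,0],Rt[0,0])),Rt[:,2].round(3),st['contact_force'],st['gripper_width'],st['time'])
E
python3 see.py a 360,190,140,120,5 330,140,200,80,4
```

```text
time: 2.37
tool_pos: [0.4891, -0.3601, 0.1505]
tool_rot: [-0.001, 0.901, 0.433, -0.0]
contact_force: [-0.3, 0.1, -0.9]
gripper_width: 0.999
[ 0.48799049 -0.3621247   0.15149446] 51.17565283375068 [-0. -0. -1.] [ 0.09805994 -0.20392526 -0.38432414] 0.9992328829655892 2.4667
```

View pics/at.png

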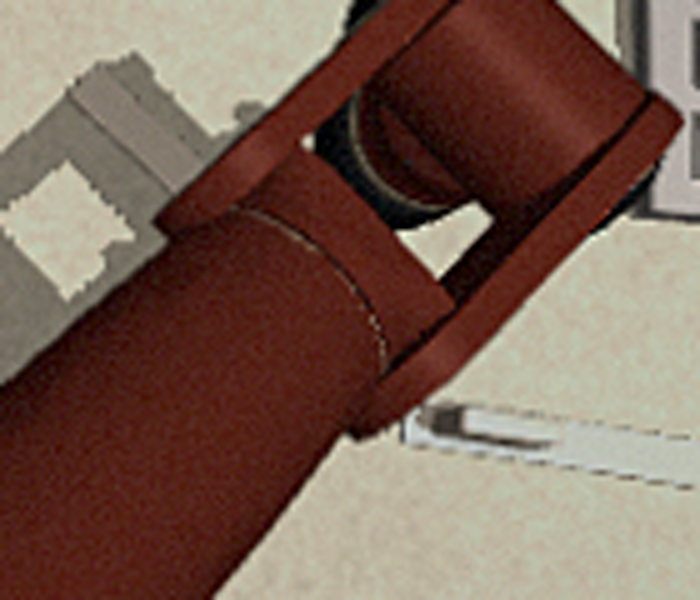

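View pics/as.png

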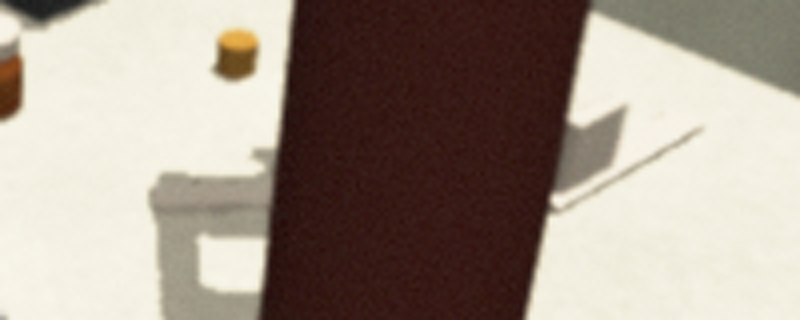

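The arm hides the stick in both views (top crop: forearm over it; side crop: forearm across x 270–590). The fit is tolerant enough, so I descend and grip.

```bash
python3 -m creep '[[0,0,0,0.002,0,0.025,1],[0,0,0,0,0,0.025,1],[0,0,0,0,0,0.025,1],[0,0,0,0,0,0.025,1],[0,0,0,0,0,0.02,1],[0,0,0,0,0,0.01,1],[0,0,0,0,0,0.006,1],[0,0,0,0,0,0,1],[0,0,0,0,0,0,1]]'
python3 -m creep '[[0,0,0,0,0,0,0],[0,0,0,0,0,0,0],[0,0,0,0,0,0,0],[0,0,0,0,0,0,0],[0,0,0,0,0,0,0],[0,0,0,0,0,0,0],[0,0,0,0,0,0,0],[0,0,0,0,0,0,0],[0,0,0,0,0,0,0],[0,0,0,0,0,0,0],[0,0,0,0,0,0,0],[0,0,0,0,0,0,0]]'; python3 see.py b 360,190,140,120,5 330,140,200,80,4
```

```text
time: 3.22
tool_pos: [0.4897, -0.3613, 0.0165]
tool_rot: [0.001, 0.902, 0.431, 0.0]
contact_force: [-0.3, -0.3, 1.3]
gripper_width: 1.001
time: 4.22
tool_pos: [0.4896, -0.3605, 0.0157]
tool_rot: [0.0, 0.902, 0.432, 0.0]
contact_force: [0.1, 1.6, 3.4]
gripper_width: 0.181
[ 0.48960939 -0.36047908  0.01565999] 51.16313648609716 [ 0.001 -0.    -1.   ] [1.03600175 0.42735886 4.60526111] 0.18457336743051017 4.3167
```

Gripped (opening 0.18 is about 15.6 mm). I'll lift and swing the stick in line with the feeder, outside its end.

```bash
python3 -m creep '[[0,0,0,0,0,-0.02,0],[0,0,0,0,0,-0.03,0],[0,0,0,0,0,-0.03,0],[0,0,-7,0,0,0,0],[0,0,-7,0,0,0,0],[0,0,-7,0,0,0,0],[0,0,-7,0,0,0,0],[0,0,-7,0,0,0,0],[0,0,-7,0,0,0,0],[0,0,-1.6,0,0,0,0],[0,0,0,0,0,0,0]]'
python3 - <<'E'
from h import *
p,Rt,s=tool(); print(p, Rt.T@(np.array([.6068,-.2329,.09])-p), s['gripper_width'])
E
```

```text
time: 5.23
tool_pos: [0.4885, -0.3596, 0.0939]
tool_rot: [-0.001, 0.677, 0.736, -0.0]
contact_force: [-0.2, 0.4, -2.0]
gripper_width: 0.178
[ 0.48852102 -0.3596021   0.09386143] [0.11639358 0.12843687 0.0038409 ] 0.17819959800976595
```

```bash
python3 -m creep '[[0,0,0,0.018,0.021,0,0],[0,0,0,0.02,0.022,0,0],[0,0,0,0.02,0.022,0,0],[0,0,0,0.02,0.022,0,0],[0,0,0,0.02,0.022,0,0],[0,0,0,0.018,0.019,0,0],[0,0,0,0,0,0,0],[0,0,0,0,0,0,0]]'; python3 see.py c 240,130,200,150,4 250,120,190,140,4
```

```text
time: 5.9
tool_pos: [0.6073, -0.2327, 0.0943]
tool_rot: [-0.001, 0.677, 0.736, -0.0]
contact_force: [-0.7, 0.3, -2.2]
gripper_width: 0.177
[ 0.60646272 -0.23418337  0.09446549] 94.73086370312893 [-0.002  0.    -1.   ] [-0.08384842 -0.53268899 -0.58485277] 0.17935219015247944 6.0
```

View pics/ct.png

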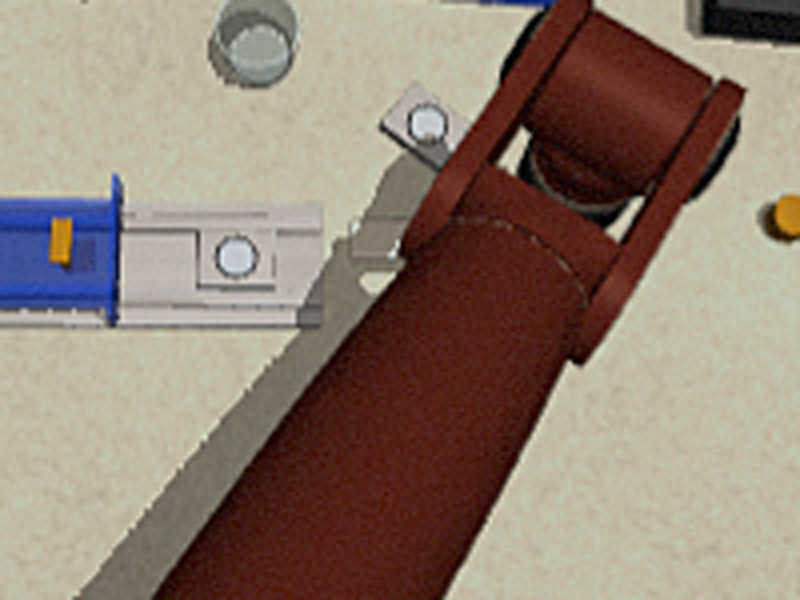

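View pics/cs.png

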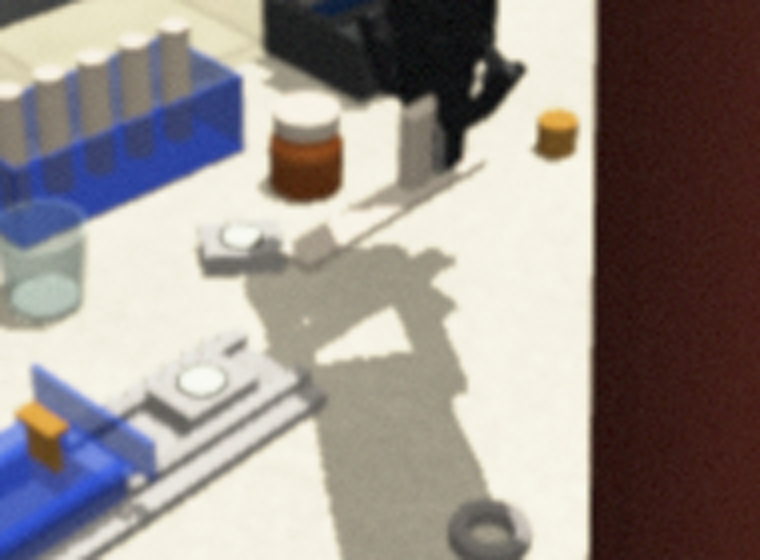

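Run:
```python
from fit import *
p,Rt,s=tool(); a=np.arctan2(Rt[1,0],Rt[0,0]); zb=p[2]-.0155
for c,x0,y0,sc in(("top",240,130,4),("side",250,120,4)):
    for P in((.14,-.014,.008),(.14,.014,.008),(-.045,.014,0),(-.045,.014,.008),(.03,.008,.068),(-.03,.008,.068)):
        w=W([p[0],p[1],a],[P]); w[:,2]+=zb
        print(c,P,((proj(c,w)[0]-[x0,y0]+.5)*sc-.5).round())
f=[.580,.0860,1.6555]
print("fence/trough/plate check")
for P in((-.16,-.05,.012),(-.16,.05,.012),(-.16,-.0235,.022),(-.16,.0235,.022),(-.16,.0235,.012),(0,-.055,.068),(0,.055,.068)):
  for c,x0,y0,sc in(("top",240,130,4),("side",250,120,4)):
    print(c,P,((proj(c,W(f,[P]))[0]-[x0,y0]+.5)*sc-.5).round())
```

```text
top (0.14, -0.014, 0.008) [353. 221.]
top (0.14, 0.014, 0.008) [353. 258.]
top (-0.045, 0.014, 0) [602. 263.]
top (-0.045, 0.014, 0.008) [604. 260.]
top (0.03, 0.008, 0.068) [513. 229.]
top (-0.03, 0.008, 0.068) [599. 230.]
side (0.14, -0.014, 0.008) [278. 250.]
side (0.14, 0.014, 0.008) [309. 267.]
side (-0.045, 0.014, 0) [486. 170.]
side (-0.045, 0.014, 0.008) [487. 160.]
side (0.03, 0.008, 0.068) [416. 122.]
side (-0.03, 0.008, 0.068) [472.  90.]
fence/trough/plate check
top (-0.16, -0.05, 0.012) [323. 203.]
side (-0.16, -0.05, 0.012) [220. 333.]
top (-0.16, 0.05, 0.012) [323. 326.]
side (-0.16, 0.05, 0.012) [327. 395.]
top (-0.16, -0.0235, 0.022) [324. 231.]
side (-0.16, -0.0235, 0.022) [247. 337.]
top (-0.16, 0.0235, 0.022) [323. 290.]
side (-0.16, 0.0235, 0.022) [297. 366.]
top (-0.16, 0.0235, 0.012) [323. 293.]
side (-0.16, 0.0235, 0.012) [297. 378.]
top (0, -0.055, 0.068) [113. 174.]
side (0, -0.055, 0.068) [ 27. 369.]
top (0, 0.055, 0.068) [108. 316.]
side (0, 0.055, 0.068) [148. 449.]
```

```bash
python3 see.py d 320,170,60,45,12 310,140,70,55,11
```

```text
[ 0.60637833 -0.23477534  0.09485512] 94.67811860807436 [-0.001  0.    -1.   ] [-0.10641543 -0.32747551 -1.84193841] 0.17784182758969 6.1
```

View pics/ds.png

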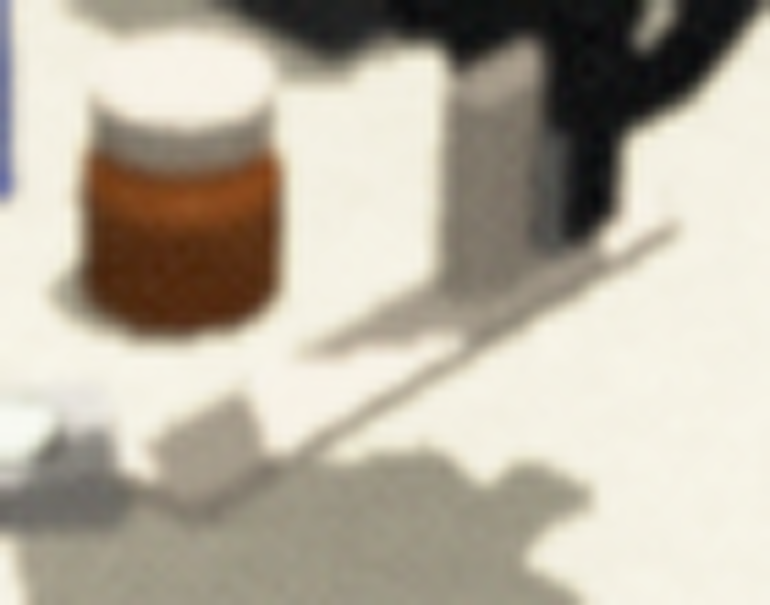

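View pics/dt.png

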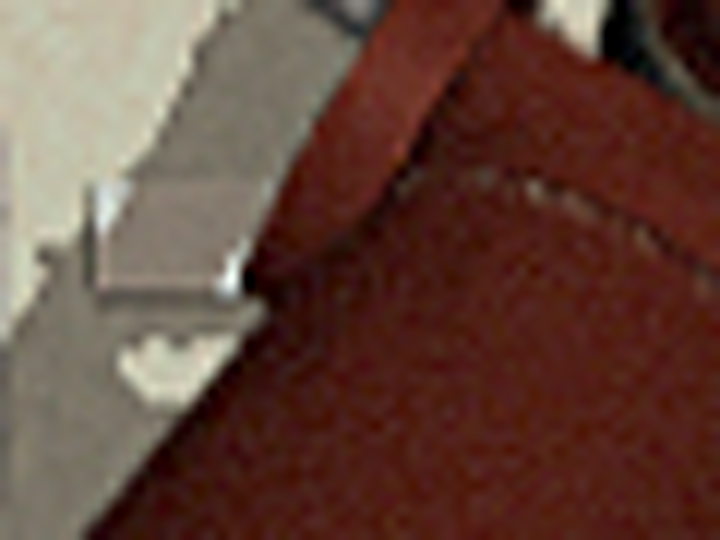

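```bash
cat > fit6.py <<'E'
from fit import *
def fit6(obs,p0,roll=False):
    # p: x,y,z,yaw,pitch(deg, + = tip down)
    def pose(p,P):
        r=R.from_euler('ZYX',[p[3],np.radians(p[4]),np.radians(p[5]) if len(p)>5 else 0])
        return np.array(p[:3])+r.apply(P)
    def res(p): return np.concatenate([proj(c,[pose(p,P)])[0]-np.array(uv) for c,P,uv in obs])
    r=least_squares(res,p0,loss='soft_l1',x_scale=[.01,.01,.01,.02,1]); return r.x,res(r.x).reshape(-1,2)
E
python3 - <<'E'
from fit6 import *
S=lambda u,v:T(u,v,11,(310,140)); U=lambda u,v:T(u,v,12,(320,170))
o=[("top",(.14,-.014,.008),U(95,182)),("top",(.14,.014,.008),U(102,290)),
("side",(.14,.014,0),S(200,514)),("side",(-.045,.014,0),S(677,234)),("side",(-.045,.014,.008),S(672,222)),("side",(.03,.008,.008),S(528,275)),("side",(.03,-.008,.008),S(447,294))]
q,r=fit6(o,[.607,-.233,.08,1.655,0]); print(q,np.round(r,1).tolist())
p,Rt,_=tool();print(p,Rt.round(4), Rt.T@(q[:3]-p))
E
```

```text
[ 0.60460596 -0.23367486  0.08394849  1.66221641 -2.33763217] [[0.5, 0.2], [0.0, 0.5], [0.0, -0.3], [0.3, 0.6], [1.0, -0.8], [-4.3, 2.9], [-1.4, -0.9]]
[ 0.60637833 -0.23477534  0.09485512] [[-8.160e-02  9.967e-01 -9.000e-04]
 [ 9.967e-01  8.160e-02  2.000e-04]
 [ 3.000e-04 -9.000e-04 -1.000e+00]] [ 0.00123858 -0.00166661  0.01090849]
```

Run:
```python
from fit6 import *
S=lambda u,v:T(u,v,11,(310,140)); U=lambda u,v:T(u,v,12,(320,170))
o=[("top",(.14,-.014,.008),U(95,182)),("top",(.14,.014,.008),U(102,290)),
("side",(.14,.014,0),S(200,514)),("side",(-.045,.014,0),S(677,234)),("side",(-.045,.014,.008),S(672,222)),("side",(.03,.008,.008),S(490,302)),("side",(.14,-.014,.008),S(150,445)),("side",(.03,-.008,.068),S(446,70))]
for k in (slice(0,7),slice(0,8)):
  q,r=fit6(o[k],[.607,-.233,.08,1.655,0]); print(q,np.round(r,1).tolist())
```

```text
[ 0.60596984 -0.23392649  0.08322652  1.67331553 -2.19657941] [[0.6, 0.4], [0.2, 0.7], [0.2, -0.0], [-0.1, 0.5], [0.6, -0.9], [-1.0, 0.5], [-3.1, -0.4]]
[ 0.60578175 -0.23393257  0.08337059  1.67308842 -2.25224118] [[0.6, 0.4], [0.2, 0.7], [0.3, -0.1], [-0.0, 0.5], [0.7, -0.9], [-1.0, 0.5], [-3.1, -0.5], [-0.2, 0.1]]
```

The stick may be pitched about 2° tip-up in the grip. I'll lower it close to the bench and check against that reference.

```bash
python3 -m creep '[[0,0,0,0,0,0.02,0],[0,0,0,0,0,0.02,0],[0,0,0,0,0,0.02,0],[0,0,0,0,0,0.012,0],[0,0,0,0,0,0,0],[0,0,0,0,0,0,0]]';  python3 see.py e 310,170,60,45,12 300,150,80,60,10
```

```text
time: 6.6
tool_pos: [0.6065, -0.2343, 0.0227]
tool_rot: [-0.001, 0.677, 0.736, -0.0]
contact_force: [1.0, -0.6, -0.3]
gripper_width: 0.181
[ 0.60809174 -0.23485463  0.02483522] 94.73541902161234 [ 0.002 -0.001 -1.   ] [ 0.81541112  0.20917585 -0.76349412] 0.17962339881213532 6.7
```

View pics/es.png

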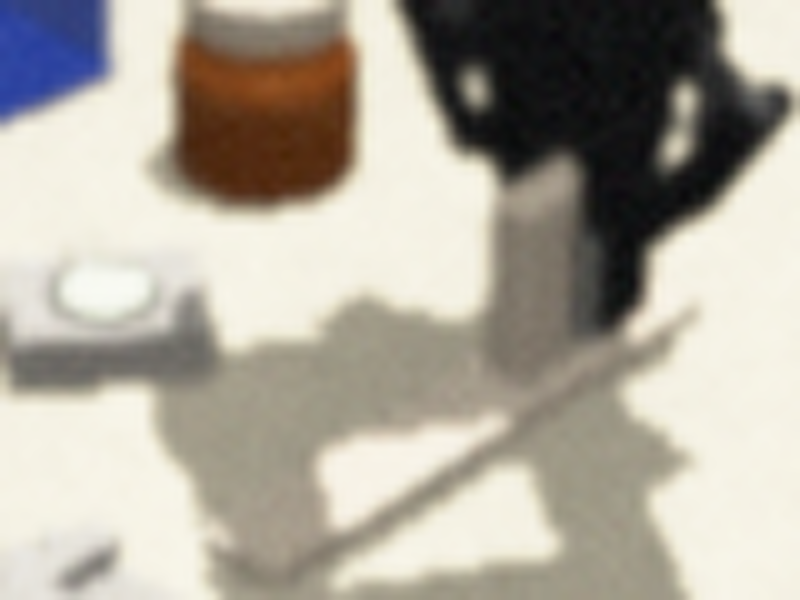

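```bash
python3 -m creep '[[0,0,0,0,0,0.004,0],[0,0,0,0,0,0,0]]'; python3 -m creep '[[0,0,0,0,0,0.002,0],[0,0,0,0,0,0,0]]'; python3 -m creep '[[0,0,0,0,0,0.002,0],[0,0,0,0,0,0,0]]'; python3 -m creep '[[0,0,0,0,0,0.001,0],[0,0,0,0,0,0,0]]'
```

```text
time: 6.87
tool_pos: [0.6078, -0.2344, 0.0202]
tool_rot: [0.001, 0.677, 0.736, 0.0]
contact_force: [0.3, 0.6, -2.0]
gripper_width: 0.18
time: 7.03
tool_pos: [0.6073, -0.234, 0.0174]
tool_rot: [0.0, 0.677, 0.736, 0.0]
contact_force: [-0.4, 0.3, -1.6]
gripper_width: 0.179
time: 7.2
tool_pos: [0.6077, -0.2342, 0.0157]
tool_rot: [0.0, 0.677, 0.736, 0.0]
contact_force: [0.1, 0.3, -0.8]
gripper_width: 0.184
time: 7.37
tool_pos: [0.6077, -0.2342, 0.0157]
tool_rot: [0.0, 0.677, 0.736, 0.0]
contact_force: [-2.0, 1.4, 5.8]
gripper_width: 0.183
```

Contact force starts with the TCP at 15–16 mm, the same height as at the grip, so the stick is flat. I'll raise it 14.5 mm and slide it into the trough.

```bash
python3 -m creep '[[0,0,0,0,0,-0.0145,0],[0,0,0,0,0,0,0],[0,0,0,0.01,0,0,0],[0,0,0,0.01,0,0,0],[0,0,0,0.01,0,0,0],[0,0,0,0.01,0,0,0],[0,0,0,0,0,0,0]]';  python3 see.py f 280,165,80,55,10 280,170,80,60,10
```

```text
time: 7.95
tool_pos: [0.6031, -0.1914, 0.0279]
tool_rot: [-0.001, 0.676, 0.737, -0.0]
contact_force: [-0.0, -0.8, -1.6]
gripper_width: 0.18
[ 0.6037112  -0.19328674  0.02844949] 94.8439552048229 [-0.001 -0.    -1.   ] [ 0.11254217  0.02847605 -1.69569433] 0.1784576761951983 8.05
```

View pics/fs.png

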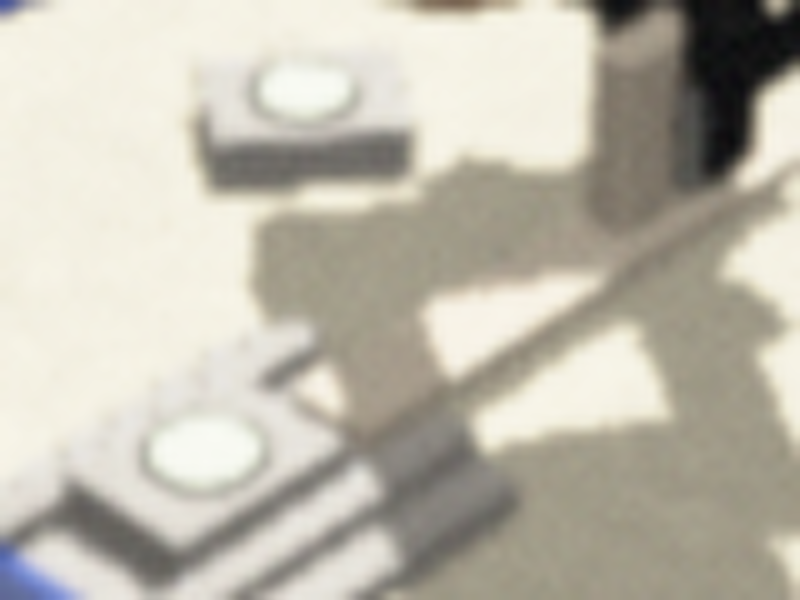

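View pics/ft.png

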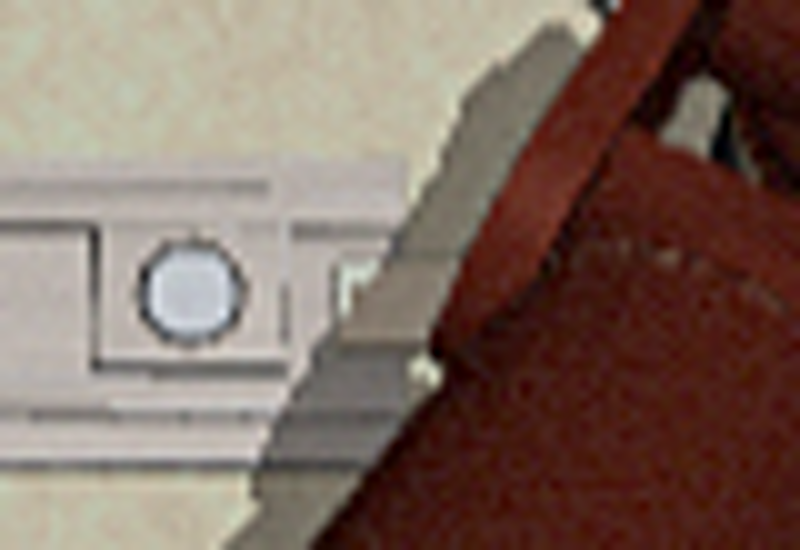

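Tip is centred in the trough (top crop: tip edge x≈340, rows 260–340; cassette rear edge x≈288), with a gap of about 15 mm. I'll approach slowly.

```bash
python3 -m creep '[[0,0,0,0.001,0,0,0],[0,0,0,0.001,0,0,0],[0,0,0,0.001,0,0,0],[0,0,0,0.001,0,0,0],[0,0,0,0.001,0,0,0],[0,0,0,0.001,0,0,0],[0,0,0,0.001,0,0,0],[0,0,0,0.001,0,0,0],[0,0,0,0.001,0,0,0],[0,0,0,0.001,0,0,0],[0,0,0,0.001,0,0,0],[0,0,0,0.001,0,0,0],[0,0,0,0.001,0,0,0],[0,0,0,0.001,0,0,0],[0,0,0,0.001,0,0,0],[0,0,0,0.001,0,0,0],[0,0,0,0.001,0,0,0],[0,0,0,0.001,0,0,0],[0,0,0,0.001,0,0,0],[0,0,0,0.001,0,0,0]]'
python3 -m creep '[[0,0,0,0.002,0,0,0],[0,0,0,0.002,0,0,0],[0,0,0,0.002,0,0,0],[0,0,0,0.002,0,0,0],[0,0,0,0.002,0,0,0],[0,0,0,0.002,0,0,0],[0,0,0,0.002,0,0,0],[0,0,0,0.002,0,0,0],[0,0,0,0.002,0,0,0],[0,0,0,0.002,0,0,0],[0,0,0,0,0,0,0]]'; python3 see.py g 260,165,80,55,10 260,180,80,60,10
```

```text
time: 9.72
tool_pos: [0.6023, -0.1743, 0.0288]
tool_rot: [0.0, 0.677, 0.736, -0.0]
contact_force: [0.4, -0.6, -1.7]
gripper_width: 0.183
time: 10.63
tool_pos: [0.6005, -0.1538, 0.0287]
tool_rot: [-0.0, 0.677, 0.736, 0.0]
contact_force: [-0.2, -0.0, -1.1]
gripper_width: 0.181
[ 0.60055459 -0.15411384  0.02874453] 94.77324259354526 [-0.  0. -1.] [-0.0484912   0.16284156 -0.12786397] 0.18167026159971736 10.7333
```

View pics/gs.png

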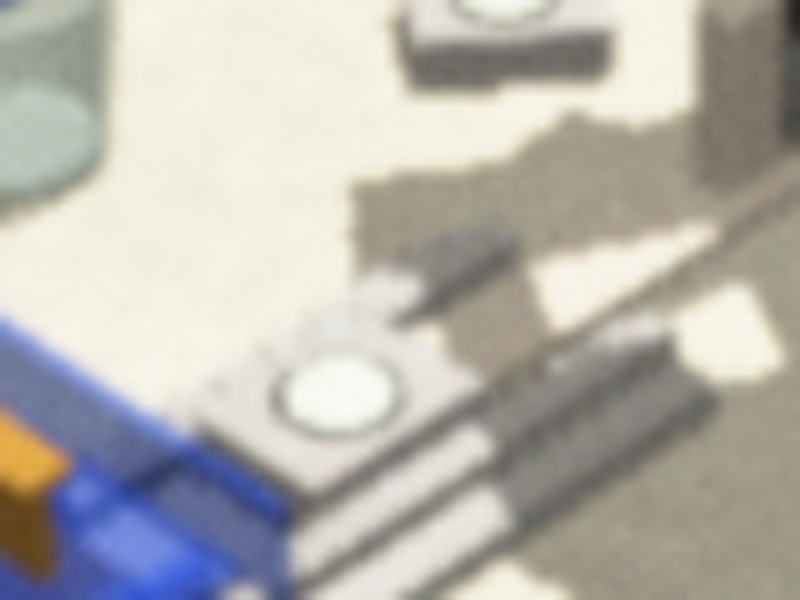

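View pics/gt.png

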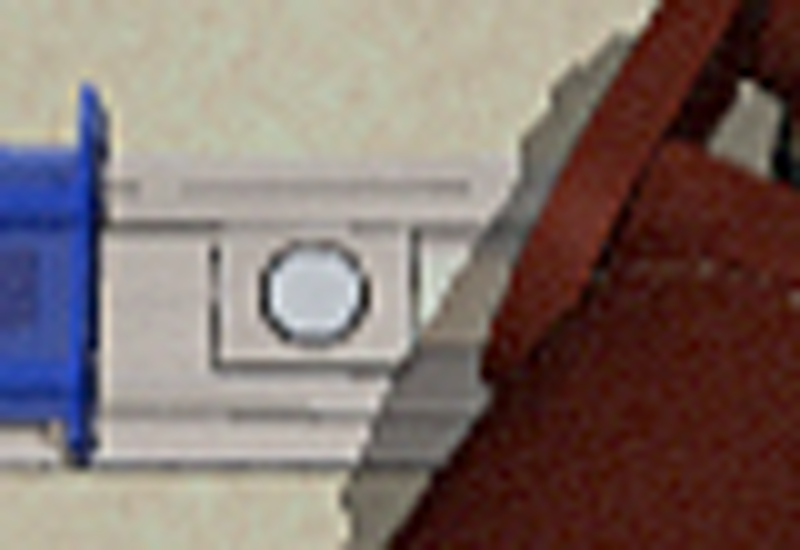

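The stick is against the cassette, which has moved about 22 mm and is still straight. Pushing on.

```bash
python3 -m creep '[[0,0,0,0.001,0,0,0],[0,0,0,0.002,0,0,0],[0,0,0,0.0025,0,0,0],[0,0,0,0.0025,0,0,0],[0,0,0,0.0025,0,0,0],[0,0,0,0.0025,0,0,0],[0,0,0,0.0025,0,0,0],[0,0,0,0.0025,0,0,0],[0,0,0,0.0025,0,0,0],[0,0,0,0.0025,0,0,0],[0,0,0,0.0025,0,0,0],[0,0,0,0.0025,0,0,0],[0,0,0,0.0025,0,0,0],[0,0,0,0.0025,0,0,0],[0,0,0,0.0025,0,0,0],[0,0,0,0.0025,0,0,0],[0,0,0,0.0025,0,0,0],[0,0,0,0.0025,0,0,0],[0,0,0,0.002,0,0,0],[0,0,0,0.001,0,0,0]]'; python3 see.py i 220,165,80,55,10 220,180,80,60,10
```

```text
time: 12.4
tool_pos: [0.5968, -0.1081, 0.0288]
tool_rot: [-0.0, 0.677, 0.736, 0.0]
contact_force: [-0.1, -0.9, -2.2]
gripper_width: 0.179
[ 0.59675457 -0.10816662  0.02877535] 94.7800536977454 [-0.  0. -1.] [ 0.13234405 -0.36166697 -0.92218329] 0.17681395757767351 12.5
```

View pics/is.png

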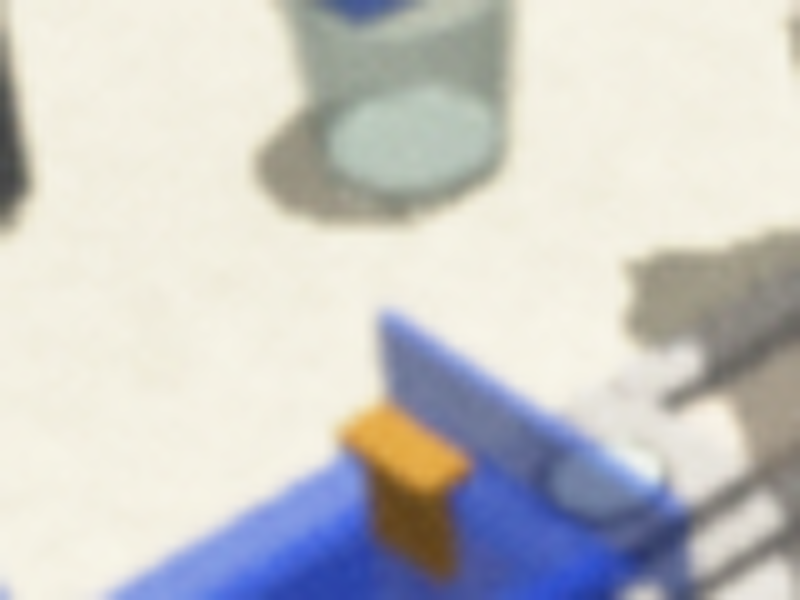

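View pics/it.png

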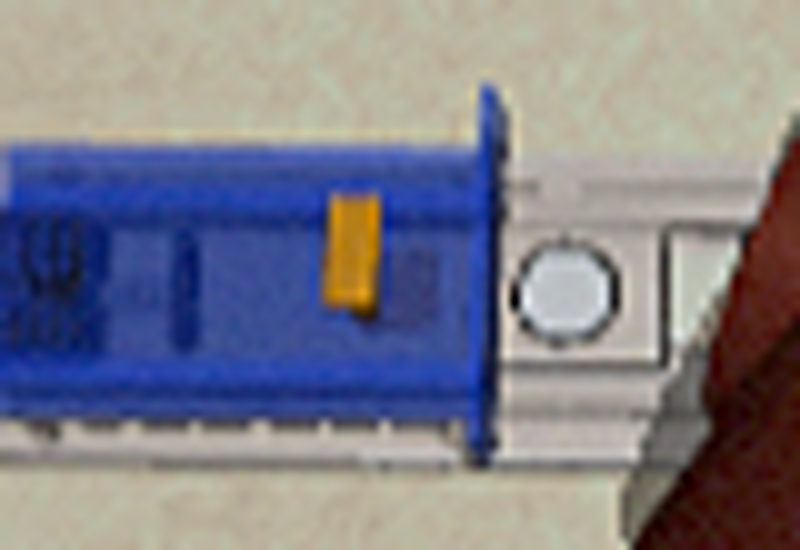

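```bash
python3 -m creep '[[0,0,0,0.001,0,0,0],[0,0,0,0.0015,0,0,0],[0,0,0,0.0015,0,0,0],[0,0,0,0.0015,0,0,0],[0,0,0,0.0015,0,0,0],[0,0,0,0.0015,0,0,0],[0,0,0,0.0015,0,0,0],[0,0,0,0.0015,0,0,0],[0,0,0,0.0015,0,0,0],[0,0,0,0.0015,0,0,0],[0,0,0,0.0015,0,0,0],[0,0,0,0.0015,0,0,0]]'; python3 -m creep '[[0,0,0,0.001,0,0,0],[0,0,0,0.001,0,0,0],[0,0,0,0.001,0,0,0],[0,0,0,0.001,0,0,0]]'; python3 -m creep '[[0,0,0,0.001,0,0,0],[0,0,0,0.001,0,0,0],[0,0,0,0.001,0,0,0],[0,0,0,0.001,0,0,0]]';python3 -m creep '[[0,0,0,0.001,0,0,0],[0,0,0,0.001,0,0,0],[0,0,0,0.001,0,0,0],[0,0,0,0.001,0,0,0]]'; python3 see.py j 220,165,80,55,10 220,180,80,60,10
```

```text
time: 13.5
tool_pos: [0.5954, -0.0912, 0.0289]
tool_rot: [0.0, 0.677, 0.736, -0.0]
contact_force: [-1.2, -2.6, 0.7]
gripper_width: 0.182
time: 13.83
tool_pos: [0.5951, -0.0872, 0.0289]
tool_rot: [0.0, 0.677, 0.736, -0.0]
contact_force: [-0.6, -3.0, -0.5]
gripper_width: 0.181
time: 14.17
tool_pos: [0.5947, -0.0831, 0.0289]
tool_rot: [0.0, 0.677, 0.736, -0.0]
contact_force: [0.1, -2.6, -1.1]
gripper_width: 0.177
time: 14.5
tool_pos: [0.5944, -0.079, 0.0288]
tool_rot: [0.0, 0.677, 0.736, -0.0]
contact_force: [-0.1, -3.1, -0.3]
gripper_width: 0.18
[ 0.59433725 -0.07884396  0.02877732] 94.77178515958198 [ 0.  0. -1.] [ 0.5525796  -2.79463804 -0.96317669] 0.182189405454663 14.6
```

View pics/jt.png

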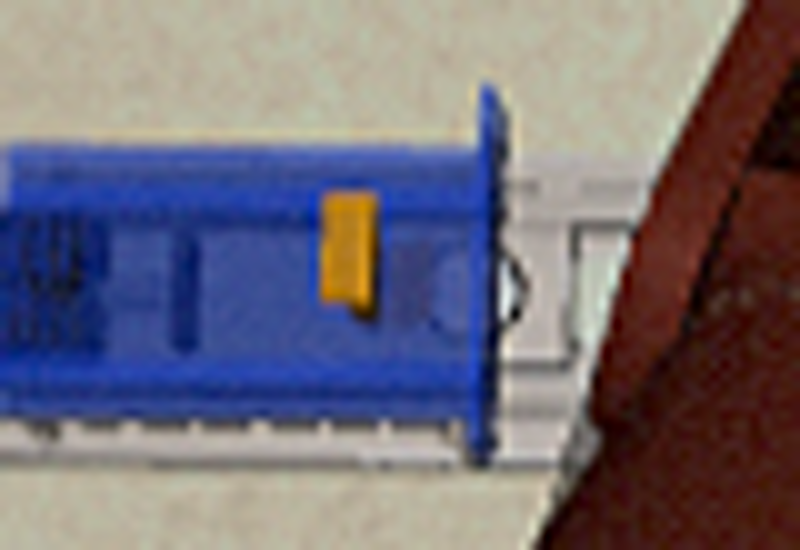

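View pics/js.png

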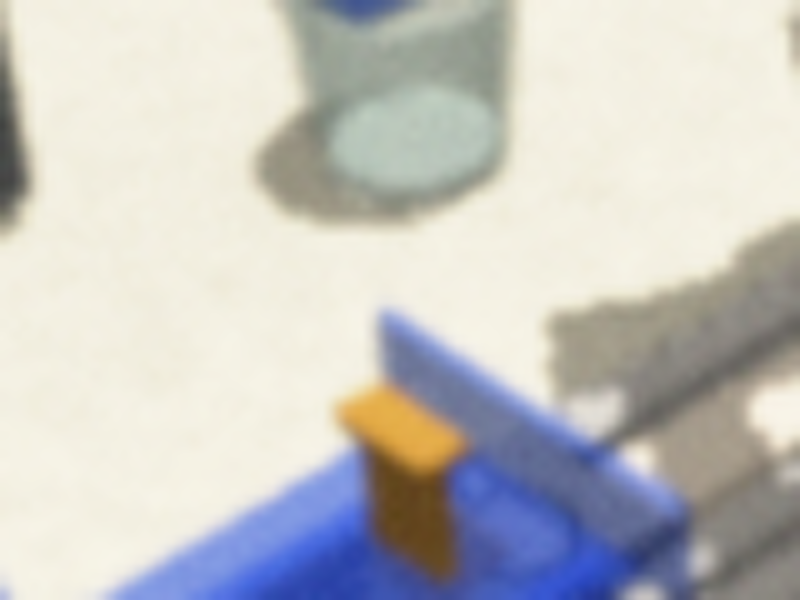

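Force is about 3 N and the pawl has risen onto the cassette. Pushing on 40 mm, then in small steps.

```bash
python3 -m creep '[[0,0,0,0.001,0,0,0],[0,0,0,0.001,0,0,0],[0,0,0,0.0015,0,0,0],[0,0,0,0.0015,0,0,0],[0,0,0,0.0015,0,0,0],[0,0,0,0.0015,0,0,0],[0,0,0,0.002,0,0,0],[0,0,0,0.002,0,0,0],[0,0,0,0.002,0,0,0],[0,0,0,0.002,0,0,0],[0,0,0,0.002,0,0,0],[0,0,0,0.002,0,0,0],[0,0,0,0.002,0,0,0],[0,0,0,0.002,0,0,0],[0,0,0,0.002,0,0,0],[0,0,0,0.002,0,0,0],[0,0,0,0.002,0,0,0],[0,0,0,0.002,0,0,0],[0,0,0,0.002,0,0,0],[0,0,0,0.002,0,0,0]]'; python3 -m creep '[[0,0,0,0.0015,0,0,0],[0,0,0,0.001,0,0,0],[0,0,0,0.001,0,0,0],[0,0,0,0.001,0,0,0]]'; python3 see.py k 200,165,80,55,10 200,180,80,60,10
```

```text
time: 16.27
tool_pos: [0.5913, -0.043, 0.0288]
tool_rot: [0.0, 0.677, 0.736, -0.0]
contact_force: [0.3, -2.6, -1.6]
gripper_width: 0.18
time: 16.6
tool_pos: [0.591, -0.0387, 0.0288]
tool_rot: [0.0, 0.677, 0.736, -0.0]
contact_force: [-0.3, -1.9, -0.4]
gripper_width: 0.181
[ 0.5909294  -0.03848667  0.02875903] 94.76603103787049 [-0.  0. -1.] [-0.36049876 -1.41008179 -1.01647168] 0.18011374746224312 16.7
```

View pics/kt.png

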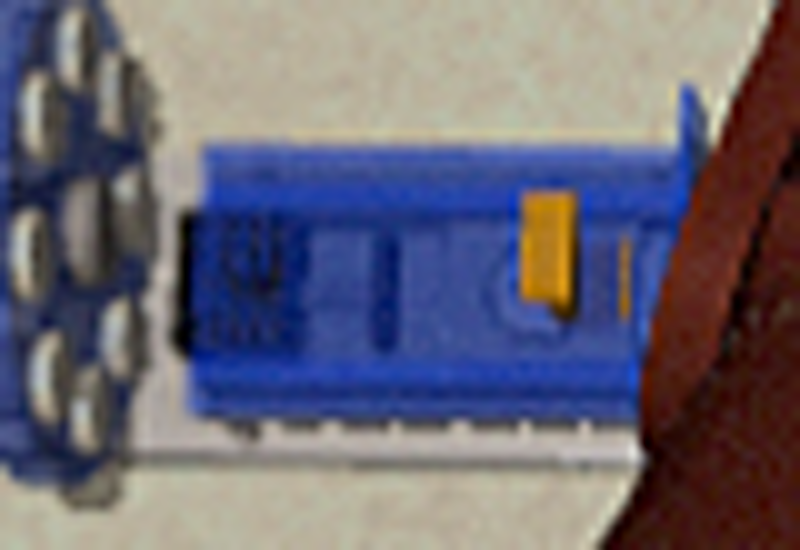

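View pics/ks.png

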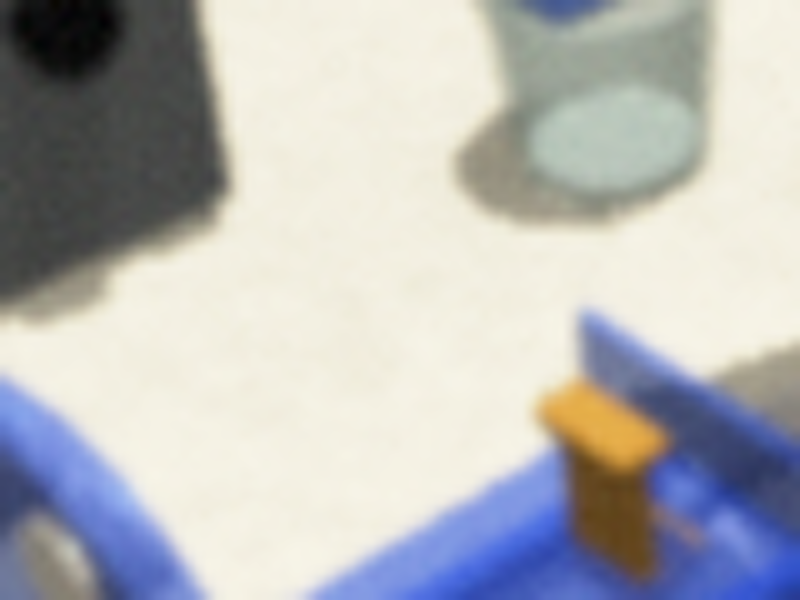

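```bash
python3 -m creep '[[0,0,0,0.0015,0,0,0],[0,0,0,0.0015,0,0,0],[0,0,0,0.0015,0,0,0],[0,0,0,0.0015,0,0,0],[0,0,0,0.0015,0,0,0],[0,0,0,0.0015,0,0,0],[0,0,0,0.0015,0,0,0],[0,0,0,0.0015,0,0,0]]'; for i in 1; do python3 -m creep '[[0,0,0,0.001,0,0,0],[0,0,0,0.001,0,0,0]]';  python3 -m creep '[[0,0,0,0.001,0,0,0],[0,0,0,0.001,0,0,0]]'; python3 -m creep '[[0,0,0,0.001,0,0,0],[0,0,0,0.001,0,0,0]]'; done | grep -v rot
```

```text
time: 17.37
tool_pos: [0.5899, -0.0266, 0.0288]
tool_rot: [-0.0, 0.677, 0.736, -0.0]
contact_force: [0.1, -2.4, -1.0]
gripper_width: 0.18
time: 17.53
tool_pos: [0.5898, -0.0246, 0.0288]
contact_force: [-0.0, -1.7, -0.6]
gripper_width: 0.179
time: 17.7
tool_pos: [0.5896, -0.0227, 0.0288]
contact_force: [0.4, -2.9, -0.2]
gripper_width: 0.182
time: 17.87
tool_pos: [0.5896, -0.0213, 0.029]
contact_force: [0.0, -5.2, -0.4]
gripper_width: 0.18
```

The force is rising (5.2 N), so the plunger is met. Going on in 0.5 mm rows.

```bash
(python3 -m creep '[[0,0,0,0.0005,0,0,0],[0,0,0,0.0005,0,0,0]]';  python3 -m creep '[[0,0,0,0.0005,0,0,0],[0,0,0,0.0005,0,0,0]]'; python3 -m creep '[[0,0,0,0.0005,0,0,0],[0,0,0,0.0005,0,0,0]]';python3 -m creep '[[0,0,0,0.0005,0,0,0],[0,0,0,0.0005,0,0,0]]' ) | grep -v rot;python3 see.py l 200,165,80,55,10 200,180,80,60,10
```

```text
time: 18.03
tool_pos: [0.5895, -0.0203, 0.029]
contact_force: [-0.1, -4.2, -0.4]
gripper_width: 0.184
time: 18.2
tool_pos: [0.5895, -0.0195, 0.029]
contact_force: [-0.1, -6.3, -0.2]
gripper_width: 0.184
time: 18.37
tool_pos: [0.5895, -0.0186, 0.0291]
contact_force: [-0.0, -6.7, 0.5]
gripper_width: 0.175
time: 18.53
tool_pos: [0.5894, -0.0177, 0.0291]
contact_force: [-0.3, -7.3, -0.4]
gripper_width: 0.181
[ 0.58938515 -0.01766509  0.02911785] 94.77645663119719 [ 0.    -0.002 -1.   ] [-0.40922144 -6.56506763 -0.01719397] 0.17778879417108107 18.6333
```

View pics/ls.png

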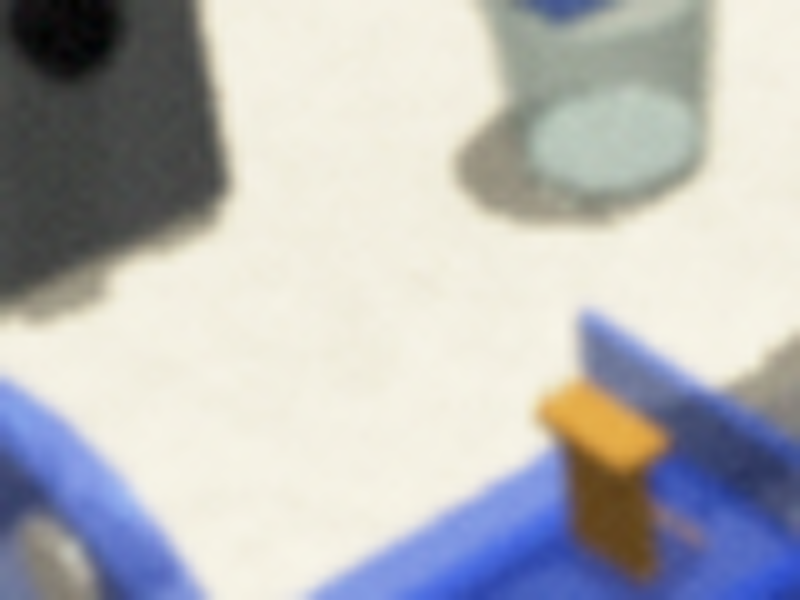

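The pawl is still riding (its top is at row 410, it was about 435 when down). Continuing.

```bash
(python3 -m creep '[[0,0,0,0.0005,0,0,0],[0,0,0,0.0005,0,0,0]]';  python3 -m creep '[[0,0,0,0.0005,0,0,0],[0,0,0,0,0,0,0]]'; python3 -m creep '[[0,0,0,0.0005,0,0,0],[0,0,0,0,0,0,0]]';python3 -m creep '[[0,0,0,0.0005,0,0,0],[0,0,0,0,0,0,0]]' ) | grep -v rot;python3 see.py m 200,165,80,55,10 200,180,80,60,10
```

```text
time: 18.8
tool_pos: [0.5893, -0.0167, 0.0291]
contact_force: [0.3, -6.4, 1.4]
gripper_width: 0.181
time: 18.97
tool_pos: [0.5893, -0.0163, 0.0292]
contact_force: [-0.4, -6.4, 1.1]
gripper_width: 0.18
time: 19.13
tool_pos: [0.5892, -0.0155, 0.029]
contact_force: [-0.4, -5.0, 0.1]
gripper_width: 0.181
time: 19.3
tool_pos: [0.5892, -0.0151, 0.0291]
contact_force: [0.6, -6.3, 0.5]
gripper_width: 0.182
[ 0.58915602 -0.01510011  0.02906425] 94.77186082250556 [ 0.    -0.001 -1.   ] [-1.20587131 -5.60663841  0.29201942] 0.18315433887261437 19.4
```

View pics/ms.png

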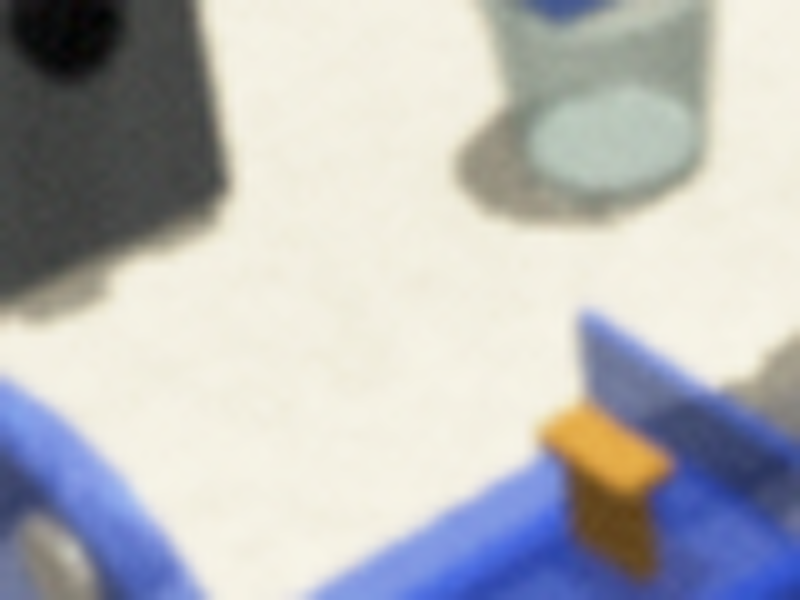

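Pawl has dropped (its top moved from row 410 to 435). Now the press, in 0.3 mm steps.

```bash
(python3 -m creep '[[0,0,0,0.0004,0,0,0],[0,0,0,0,0,0,0]]';  python3 -m creep '[[0,0,0,0.0003,0,0,0],[0,0,0,0,0,0,0]]'; python3 -m creep '[[0,0,0,0.0003,0,0,0],[0,0,0,0,0,0,0]]' ) | grep -v rot
```

```text
time: 19.57
tool_pos: [0.5891, -0.0147, 0.0291]
contact_force: [-0.3, -6.1, 1.2]
gripper_width: 0.179
time: 19.73
tool_pos: [0.5891, -0.0145, 0.0291]
contact_force: [0.4, -6.0, -0.4]
gripper_width: 0.181
time: 19.9
tool_pos: [0.5891, -0.0143, 0.0291]
contact_force: [-0.7, -6.9, 0.3]
gripper_width: 0.176
```

```bash
(python3 -m creep '[[0,0,0,0.0003,0,0,0],[0,0,0,0,0,0,0]]';  python3 -m creep '[[0,0,0,0.0003,0,0,0],[0,0,0,0,0,0,0]]'; python3 -m creep '[[0,0,0,0.0003,0,0,0],[0,0,0,0,0,0,0]]' ) | grep -v rot
```

```text
time: 20.07
tool_pos: [0.5891, -0.014, 0.0291]
contact_force: [1.0, -7.5, 0.6]
gripper_width: 0.182
time: 20.23
tool_pos: [0.5891, -0.0137, 0.0291]
contact_force: [0.1, -7.5, -0.3]
gripper_width: 0.181
time: 20.4
tool_pos: [0.5891, -0.0136, 0.0292]
contact_force: [0.5, -7.5, 0.6]
gripper_width: 0.18
```

```bash
python3 -m creep '[[0,0,0,0.0003,0,0,0],[0,0,0,0,0,0,0]]' | grep force;  python3 -m creep '[[0,0,0,0.0003,0,0,0],[0,0,0,0,0,0,0]]' | grep force
```

```text
contact_force: [-1.0, -8.9, -0.2]
contact_force: [0.2, -8.9, 1.5]
```

```bash
python3 -m creep '[[0,0,0,0.0003,0,0,0],[0,0,0,0,0,0,0]]' ;  python3 -m creep '[[0,0,0,0.0003,0,0,0],[0,0,0,0,0,0,0]]' | grep force
```

```text
time: 20.9
tool_pos: [0.5892, -0.0135, 0.0294]
tool_rot: [0.002, 0.677, 0.736, -0.001]
contact_force: [-0.1, -9.6, 0.1]
gripper_width: 0.178
contact_force: [-1.0, -10.9, -0.0]
```

At the hard stop the TCP stays at y=-0.0135, with about 3.5 N/mm. I need roughly 5 N more.

```bash
python3 -m creep '[[0,0,0,0.0004,0,0,0],[0,0,0,0,0,0,0]]' | grep force ;  python3 -m creep '[[0,0,0,0.0004,0,0,0],[0,0,0,0,0,0,0]]' | grep force
```

```text
contact_force: [-0.8, -12.3, 1.4]
contact_force: [-0.3, -13.1, 1.2]
```

```bash
python3 -m creep '[[0,0,0,0.0004,0,0,0],[0,0,0,0,0,0,0]]' | grep force ;  python3 -m creep '[[0,0,0,0.0003,0,0,0],[0,0,0,0,0,0,0]]'
```

```text
contact_force: [-1.3, -14.6, 1.7]
time: 21.73
tool_pos: [0.5895, -0.0133, 0.03]
tool_rot: [0.003, 0.677, 0.736, -0.002]
contact_force: [-0.8, -14.8, 1.9]
gripper_width: 0.181
```

```bash
python3 -m creep '[[0,0,0,0.0003,0,0,0],[0,0,0,0,0,0,0],[0,0,0,0,0,0,0]]' | grep force; python3 -m creep '[[0,0,0,0,0,0,0],[0,0,0,0,0,0,0],[0,0,0,0,0,0,0],[0,0,0,0,0,0,0]]' | grep force;  python3 -m creep '[[0,0,0,0,0,0,0],[0,0,0,0,0,0,0],[0,0,0,0,0,0,0],[0,0,0,0,0,0,0],[0,0,0,0,0,0,0]]'; python3 see.py n 200,165,80,55,10 200,180,80,60,10
```

```text
contact_force: [-0.9, -16.4, 2.6]
contact_force: [-0.1, -15.7, 2.4]
time: 22.73
tool_pos: [0.5895, -0.0133, 0.03]
tool_rot: [0.003, 0.677, 0.736, -0.002]
contact_force: [0.4, -15.3, 2.4]
gripper_width: 0.184
[ 0.58949286 -0.01332193  0.02999902] 94.8237978253016 [ 0.002 -0.008 -1.   ] [ -0.20775745 -16.69764044   0.93885496] 0.18004353838927506 22.8333
```

View pics/ns.png

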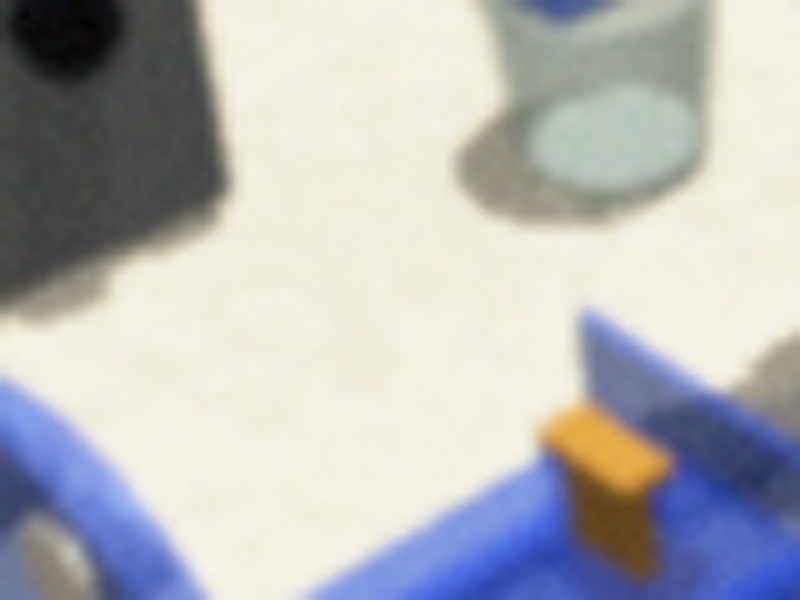

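It held about 16 N for 1 s with the pawl down. Now I'll draw the stick out low.

```bash
python3 -m creep '[[0,0,0,-0.001,0,0,0],[0,0,0,-0.002,0,0,0],[0,0,0,-0.003,0,0,0],[0,0,0,-0.004,0,0,0],[0,0,0,-0.005,0,0,0],[0,0,0,-0.005,0,0,0],[0,0,0,0,0,0,0]]'; python3 see.py o 200,165,80,55,10 200,180,80,60,10
```

```text
time: 23.42
tool_pos: [0.5901, -0.0297, 0.0286]
tool_rot: [-0.0, 0.677, 0.736, 0.0]
contact_force: [0.5, -0.3, -1.6]
gripper_width: 0.18
[ 0.59006171 -0.02920317  0.02862072] 94.74598033144696 [-0.     0.001 -1.   ] [-0.00198005  0.09989382 -0.57913792] 0.1800626803255309 23.5167
```

View pics/os.png

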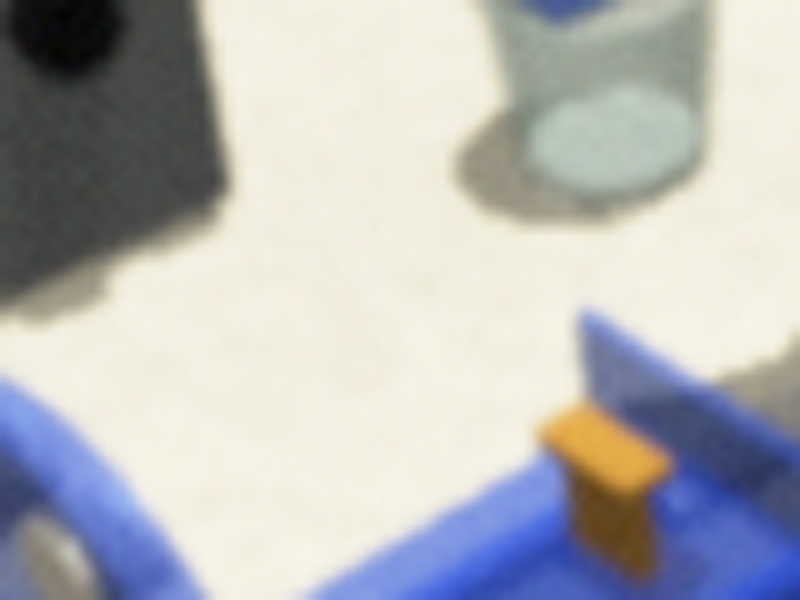

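```bash
python3 -m creep '[[0,0,0,-0.006,0,0,0],[0,0,0,-0.01,0,0,0],[0,0,0,-0.013,0,0,0],[0,0,0,-0.013,0,0,0],[0,0,0,-0.013,0,0,0],[0,0,0,-0.013,0,0,0],[0,0,0,-0.013,0,0,0],[0,0,0,-0.013,0,0,0],[0,0,0,-0.013,0,0,0],[0,0,0,-0.013,0,0,0],[0,0,0,-0.013,0,0,0],[0,0,0,-0.013,0,0,0],[0,0,0,-0.013,0,0,0],[0,0,0,-0.013,0,0,0],[0,0,0,-0.013,0,0,0],[0,0,0,-0.013,0,0,0],[0,0,0,-0.013,0,0,0],[0,0,0,-0.013,0,0,0],[0,0,0,-0.01,0,0,0],[0,0,0,0,0,0,0]]'; python3 see.py p 200,120,200,140,4 180,120,200,150,4
```

```text
time: 25.18
tool_pos: [0.6099, -0.2649, 0.0291]
tool_rot: [0.001, 0.678, 0.735, -0.0]
contact_force: [0.6, 0.7, -1.2]
gripper_width: 0.18
[ 0.60960564 -0.26280352  0.02870695] 94.73157223637935 [-0.  0. -1.] [-0.41031217  0.4788948  -1.07379444] 0.17735329802404676 25.2833
```

View pics/ps.png

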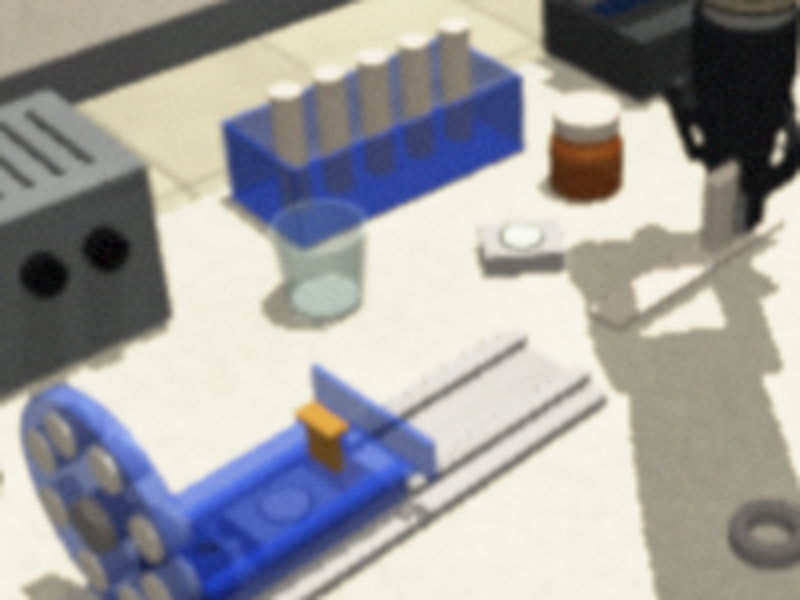

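View pics/pt.png

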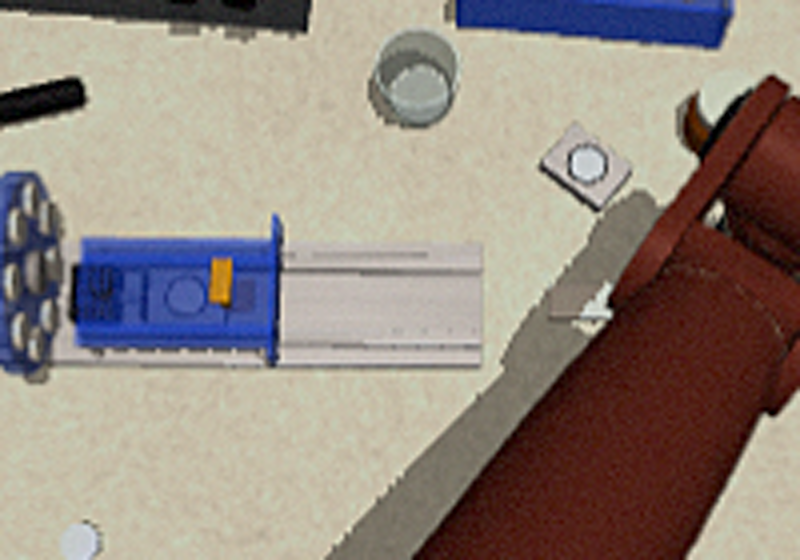

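The cassette stays inside (disc at top crop (188,293)) with the pawl behind it at (221,280). The stick tip is at x≈550, clear of the plate end at 482. Lowering to the bench.

```bash
python3 -m creep '[[0,0,0,0,0,0.005,0],[0,0,0,0,0,0.004,0],[0,0,0,0,0,0.002,0],[0,0,0,0,0,0.001,0],[0,0,0,0,0,0.001,0],[0,0,0,0,0,0,0]]'; python3 -m creep '[[0,0,0,0,0,0.001,0],[0,0,0,0,0,0,0]]'
```

```text
time: 25.78
tool_pos: [0.6098, -0.2623, 0.0158]
tool_rot: [0.0, 0.677, 0.736, 0.0]
contact_force: [-0.3, 0.2, -1.3]
gripper_width: 0.183
time: 25.95
tool_pos: [0.6101, -0.2625, 0.0157]
tool_rot: [0.0, 0.677, 0.736, 0.0]
contact_force: [-0.7, 2.0, 3.0]
gripper_width: 0.177
```

```bash
python3 -m creep '[[0,0,0,0,0,0,0.4],[0,0,0,0,0,0,0.7],[0,0,0,0,0,0,1],[0,0,0,0,0,0,1],[0,0,0,0,0,0,1],[0,0,0,0,0,0,1],[0,0,0,0,0,0,1],[0,0,0,0,0,0,1],[0,0,0,0,0,0,1]]'; python3 -m creep '[[0,0,0,0,0,-0.01,1],[0,0,0,0,0,-0.02,1],[0,0,0,0,0,-0.03,1],[0,0,0,0,0,-0.03,1],[0,0,0,0,0,-0.03,1],[0,0,0,0,0,-0.03,1],[0,0,0,-0.035,0,0,1],[0,0,0,-0.035,0,0,1],[0,0,0,-0.035,0,0,1],[0,0,0,-0.035,0,0,1],[0,0,0,-0.035,0,0,1],[0,0,0,-0.035,0,0,1],[0,0,0,-0.035,0,0,1],[0,0,0,-0.035,0,0,1],[0,0,0,0,0,0,1],[0,0,0,0,0,0,1]]';  python3 see.py q 200,120,200,140,4 180,120,200,150,4
```

```text
time: 26.7
tool_pos: [0.6097, -0.2625, 0.0148]
tool_rot: [0.0, 0.677, 0.736, 0.0]
contact_force: [0.9, -0.6, -0.7]
gripper_width: 0.999
time: 28.03
tool_pos: [0.6321, -0.5435, 0.1643]
tool_rot: [-0.0, 0.678, 0.735, 0.0]
contact_force: [0.9, 1.5, 0.3]
gripper_width: 1.002
[ 0.63299658 -0.54112034  0.16517835] 94.77454211115138 [ 0.  0. -1.] [-0.45424552  0.54004321 -0.44887507] 1.003962332430923 28.1333
```

View pics/qs.png

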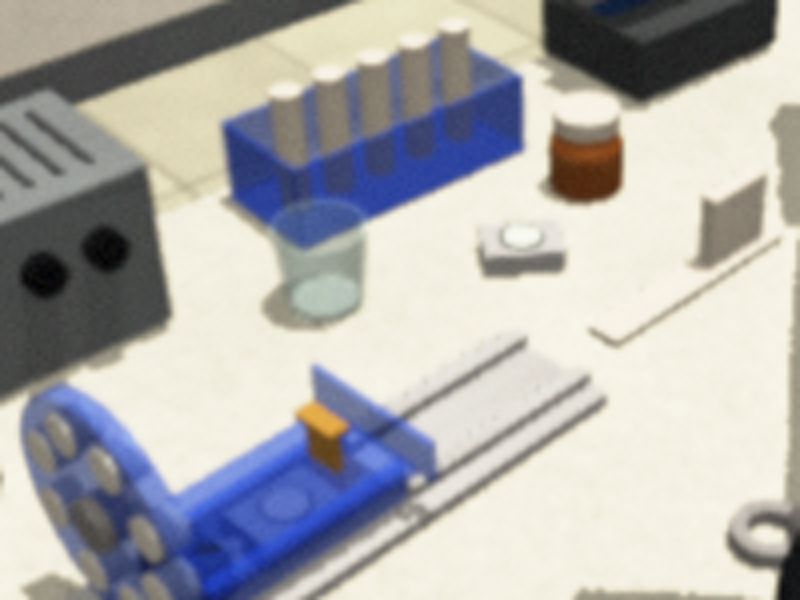

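View pics/qt.png

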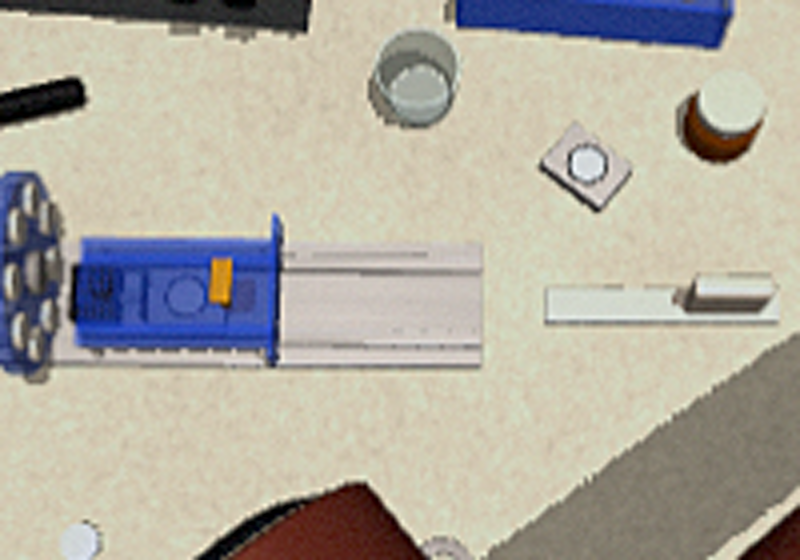

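The stick lies flat on the bench (top crop x 545–778), clear of the plate, and the bystanders are in place. One last check of the cassette position, then I hand in.

Run:
```python
from fit import *
p=[.580,.086,1.6555]; c,s=np.cos(p[2]),np.sin(p[2])
for cn,uv in(("top",T(187,293,4,(200,120))),("side",T(287,504,4,(180,120)))):
    d=back(cn,[uv],.033)[0][:2]-p[:2]; print(cn,c*d[0]+s*d[1],-s*d[0]+c*d[1])
print(manip.job_done())
```

```text
top 0.06903948775100507 -0.002017892342994846
side 0.06472260274827815 -0.0002743956848439144
the job is handed in; nothing more can be done
None
```

I pushed the cassette home with the left-hand stick, laid the stick on the bench, and handed the job in at about 28 s of the 72 s allowed. No verdict is reported.

- **Push:** I slid the cassette along the trough and under the guard. The pawl rode up at about 3 N, and the plunger was felt at about 5 N. The pawl dropped, and the cassette reached its hard stop.
- **Press:** I held about 16 N for roughly 1 s, with readings of 15.3–16.7 N at the wrist. That reading stands in for the stick-to-cassette force.
- **Withdrawal:** I drew the stick out low with no measurable drag.

**Last checks:**
- **Cassette:** It sits 65 mm (side camera) to 69 mm (top camera) inside the opening, within the 55–95 mm range. The two cameras disagree by 4 mm.
- **Pawl:** It is down behind the cassette in the pictures, judged by eye and not measured.
- **Stick:** It lies flat on the bench, about 45 mm clear of the plate end.
- **Bystanders:** Those I could see in the last pictures are where they were. I did not check the weight in them, but the arm never worked low near it.

**Disagreement on the way:** a camera fit had the stick tilted about 2° tip-up in the grip. Touching it to the bench showed contact at the same height as when I gripped it, so I treated it as flat.

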